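# Turn out the shortbread

## Robot

A 6-joint arm with a two-finger parallel gripper is mounted at the origin on a cart in front of the work surface, level with it; the furniture and walls round the work are solid. World frame = base frame: x ahead of the robot, y to its left, z up, the work surface at z = 0. Lengths are in m, angles in degrees, forces in N, time in s.
With the tool pointing down it reaches from about 0.35 to 0.875 m from the base axis. Payload 4.2 kg.
Tool frame: the origin (TCP) lies midway between the tips of the shut fingers; the grasp point (between the pads) lies 19 mm behind it; z points along the fingers, y is the line along which they close (so a half turn about z gives the same grasp; the last joint's range is limited). The gripper opens to 87 mm and grips with 3 to 60 N. Pads are 19 mm wide; open, the fingers measure 117 mm over their backs; the gripper's body (75 mm by 190 mm) begins 51 mm behind the grasp point.
Start: joints at [-49.125, 22.042, 0.453, 0, -68.411, -14.817], TCP at [0.275, -0.561, 0.223] pointing down, gripper open.
Joint ranges: [-179.83, 179.83], [-69.29, 118.12], [-61.27, 80.66], [-181.25, 117.63], [-171.15, -9.14], [-177.46, 177.46]. Speed limits (degrees/s): [159.86, 159.86, 180, 180, 180, 180].

## Interface

Orientations are given as a 3x3 rotation matrix whose columns are the frame's x, y, z axes.
In Python, from station import r, optics, status, finish_job gives the robot as it stands (r), with the cameras (optics), the job as plain functions and the readings (status).
- The arm moves only by the shell command python3 steer.py 'ROWS'. ROWS is a JSON list of rows, 1 to 8 of them, each of 7 numbers: the opening from 0.0 (shut) to 1.0 (fully open), then dx, dy, dz in m, then a rotation vector rx, ry, rz in degrees; each row is the pose to reach, as a shift and turn from the pose commanded when the command began, along the tool's axes at that moment; what a row does not reach only later rows make up. A row lasts 1/10 s, in which the tool goes at most 0.05 m and 8.59 degrees, less where a joint would pass 70% of its speed; a pose out of reach is approached as far as the arm can. The fingers move at their own pace and stop on an object; the grip force is fixed at half the most. Time passes only in rows, so rows that do not move let the fingers close. It prints the time, the measured TCP pose, the force, the opening and the grip force at its end.
- status.sense(): the state, without advancing time (a new reading comes with each control period).
- optics.capture(name): name is "scene" or "top" or "wrist"; returns a dict with "pixels" (384x512x3 uint8, red, green, blue), "z_map" (384x512 float32, m along the optical axis (not along the pixel's ray), 0 where there is no reading), "K" (3x3 intrinsics, pixels), "world_from_camera" (4x4, takes a point from camera to world coordinates). Camera axes: x right, y up, looking along -z (the intrinsics and any distortion apply to the point x, -y, -z); pixel columns grow to the right and rows downward; lengths in m; the calibration is good to about 2 mm. A picture is of the moment at which its call begins.
- finish_job(): hands the job in; it is judged then, once.
The state is a dict: "time_s": time; "joints": joint angles; "joint_velocities": joint speeds; "effort": joint torques, N m; "tcp_pos": TCP position; "ee_rot": TCP orientation; "wrist_force": force on the tool from outside, world axes, zero at the start; "moment": the same for the moment, N m; "gripper_width": opening from 0.0 (shut) to 1.0 (fully open); "gripper_force": force on a finger pad.
Only numpy, scipy, OpenCV 4.12 (cv2) and the standard library are available. Lean on these libraries where they do the work, as an engineer would, in place of code of your own. Each camera call takes 0.05 s, during which the arm holds its last target. There are 200 camera calls.

## Task

The shortbread has been turned out on the wire cooling rack, most of it still under its upside-down baking moulds. Lift the moulds off and nest them, still upside down, one over another in a single upright stack on the cork trivet, and pile all the shortbread rounds flat in one straight, centred stack in the middle of the plate. Leave the plate on its board, and do not disturb the timer and the small glass.

Things in the scene. Friction and masses are not known exactly. Their poses are not given: they have to be found in the camera images.
- mould_a: aluminium mould, UPSIDE DOWN, 50 mm high, may be absent or empty. Origin: centre of its mouth (lowest plane), z up. About 90 g. Mouth 87 mm across; wall (2 mm) tapers to 64 mm at height 35; above that a straight foot 54 mm across, 15 mm high, closed on top: pinch it from above. A mould lowered over another comes to rest on its foot, origins 17 mm apart, about 2 mm sideways play
- mould_b: aluminium mould, UPSIDE DOWN, 50 mm high, may be absent or empty. Origin: centre of its mouth (lowest plane), z up. About 90 g. Mouth 87 mm across; wall (2 mm) tapers to 64 mm at height 35; above that a straight foot 54 mm across, 15 mm high, closed on top: pinch it from above. A mould lowered over another comes to rest on its foot, origins 17 mm apart, about 2 mm sideways play
- mould_c: aluminium mould, UPSIDE DOWN, 50 mm high, may be absent or empty. Origin: centre of its mouth (lowest plane), z up. About 90 g. Mouth 87 mm across; wall (2 mm) tapers to 64 mm at height 35; above that a straight foot 54 mm across, 15 mm high, closed on top: pinch it from above. A mould lowered over another comes to rest on its foot, origins 17 mm apart, about 2 mm sideways play
- mould_d: aluminium mould, UPSIDE DOWN, 50 mm high, may be absent or empty. Origin: centre of its mouth (lowest plane), z up. About 90 g. Mouth 87 mm across; wall (2 mm) tapers to 64 mm at height 35; above that a straight foot 54 mm across, 15 mm high, closed on top: pinch it from above. A mould lowered over another comes to rest on its foot, origins 17 mm apart, about 2 mm sideways play
- mould_e: aluminium mould, UPSIDE DOWN, 50 mm high, may be absent or empty. Origin: centre of its mouth (lowest plane), z up. About 90 g. Mouth 87 mm across; wall (2 mm) tapers to 64 mm at height 35; above that a straight foot 54 mm across, 15 mm high, closed on top: pinch it from above. A mould lowered over another comes to rest on its foot, origins 17 mm apart, about 2 mm sideways play
- shortbread_a: round firm shortbread, 60 mm across, 22 mm thick, pale gold with fork marks. Origin: centre of its underside, z up. About 60 g. It lies on the cooling rack, usually hidden under a mould; it may be absent
- shortbread_b: round firm shortbread, 60 mm across, 22 mm thick, pale gold with fork marks. Origin: centre of its underside, z up. About 60 g. It lies on the cooling rack, usually hidden under a mould; it may be absent
- shortbread_c: round firm shortbread, 60 mm across, 22 mm thick, pale gold with fork marks. Origin: centre of its underside, z up. About 60 g. It lies on the cooling rack, usually hidden under a mould; it may be absent
- shortbread_d: round firm shortbread, 60 mm across, 22 mm thick, pale gold with fork marks. Origin: centre of its underside, z up. About 60 g. It lies on the cooling rack, usually hidden under a mould; it may be absent
- shortbread_e: round firm shortbread, 60 mm across, 22 mm thick, pale gold with fork marks. Origin: centre of its underside, z up. About 60 g. It lies on the cooling rack, usually hidden under a mould; it may be absent
- cooling_rack: wire cooling rack, 380 mm (its x axis) by 225 mm (its y axis), standing on the hob; does not move. Origin: centre of its underside; the wires' top is 16 mm above the origin
- pastry_board: light wooden pastry board, 385 (x) by 235 (y) by 18 mm thick, lying on the hob beside the rack; does not move. Origin: centre of its underside, top 18 mm above
- cork_trivet: round cork trivet on the board, 150 mm across, 9 mm thick; does not move. Origin: centre of its underside, top 9 mm above
- plate: loose round china plate on the board, 181 mm across, 17 mm high at the rim; its flat middle, about 110 mm across, lies 8 mm above the origin. Origin: centre of its underside, z up
- egg_timer: red and white kitchen timer, 63 mm across, 60 mm high, standing on the board between plate and trivet, to one side. Origin: centre of its underside. Leave alone
- small_glass: small drinking glass, 46 mm across, 57 mm high, standing on the board between plate and trivet, on the other side from the timer. Origin: centre of its underside. Leave alone

How it is judged:
By the outcome, as a careful person would: the job done as asked, in the order asked, and still so for the second after the job is handed in, with the robot touching nothing.
Of mould_a, mould_b, mould_c, mould_d, mould_e only 4 to 5 are there at a start; the rules pass over those that are not, and their reading is None.
Of shortbread_a, shortbread_b, shortbread_c, shortbread_d, shortbread_e only 3 to 5 are there at a start; the rules pass over those that are not, and their reading is None.
At some moment in a run one of mould_a, mould_b, mould_c, mould_d, mould_e, plate may be knocked a few centimetres aside while the robot is not near it.
It also fails if it takes over 210 s, if anything falls off the work surface, if the arm or the gripper's body presses on something with over 40 N, if the wrist force passes 120 N, or if a joint passes its speed limit or range.

## Working session

There is one attempt and no reset: what is moved stays moved. The work goes in short steps, Python scripts to look and compute and a shell command to move; the robot and the scene stay as the last step left them, time stands still between calls to the robot, and variables do not carry over. Pictures are saved under pics/ and viewed, at most 14 in all, crops included, and the job is handed in when it is done.

```bash
ls; mkdir -p pics; python3 - <<'E'
from station import r, optics, status, finish_job
import cv2,numpy as np
s=status.sense();print(s['time_s'],s['tcp_pos'],s['ee_rot'])
ims=[]
for n in("top","scene"):
    c=optics.capture(n);np.savez(f"pics/{n}0.npz",**c);cv2.imwrite(f"pics/{n}0.png",c["pixels"][:,:,::-1]);print(n,c["K"],c["world_from_camera"])
E
```

```text
pics
station.py
steer.py
0.0 [ 0.27431125 -0.56091191  0.22147599] [[-8.98436546e-01 -4.39102177e-01 -1.02530552e-03]
 [-4.39103366e-01  8.98434509e-01  1.91480060e-03]
 [ 8.03767484e-05  2.17054195e-03 -9.99997641e-01]]
top [[455.87867042   0.         249.9242365 ]
 [  0.         455.87867042 185.46279937]
 [  0.           0.           1.        ]] [[-1.51133097e-02  9.89840780e-01 -1.41374741e-01  3.54750807e-01]
 [-9.99882442e-01 -1.53271891e-02 -4.24005978e-04  5.02734158e-02]
 [-2.58657578e-03  1.41351713e-01  9.89956061e-01  1.16496018e+00]
 [ 0.00000000e+00  0.00000000e+00  0.00000000e+00  1.00000000e+00]]
scene [[374.33209264   0.         250.97614204]
 [  0.         374.33209264 193.03957829]
 [  0.           0.           1.        ]] [[-0.72948798  0.31420403 -0.60755503  0.0123932 ]
 [-0.68379481 -0.35642049  0.63670173  0.61955744]
 [-0.01649081  0.87990924  0.47485554  0.50465232]
 [ 0.          0.          0.          1.        ]]
```

View pics/top0.png

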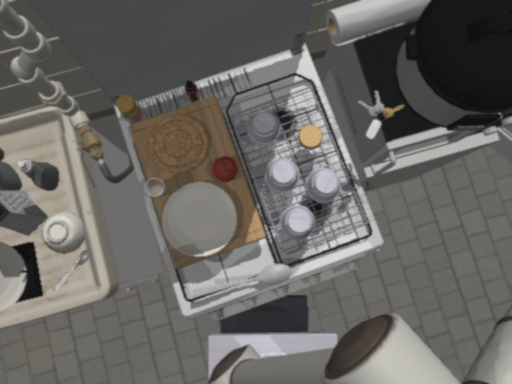

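The top view shows four moulds at about (265,126), (283,172), (323,184) and (297,221). There is a bare shortbread at (311,136), the plate at (200,218), the trivet at (179,145), the timer at (225,168) and the glass at (154,187).

```bash
cat > h.py <<'E'
import numpy as np,cv2
from station import r, optics, status, finish_job
def cloud(c):
    z=c["z_map"];v,u=np.indices(z.shape);K=c["K"]
    p=np.stack([(u-K[0,2])/K[0,0]*z,-(v-K[1,2])/K[1,1]*z,-z],-1)
    M=np.array(c["world_from_camera"]);w=p@M[:3,:3].T+M[:3,3];w[z==0]=np.nan;return w
def blobs(w,lo,hi,minpix=60,box=(.3,.95,-.35,.45)):
    m=(w[...,2]>lo)&(w[...,2]<hi)&(w[...,0]>box[0])&(w[...,0]<box[1])&(w[...,1]>box[2])&(w[...,1]<box[3])
    n,l,st,ce=cv2.connectedComponentsWithStats(m.astype(np.uint8),connectivity=4)
    for i in range(1,n):
        if st[i,4]>=minpix:
            q=w[l==i];mn,mx=np.percentile(q,1,0),np.percentile(q,99,0)
            (cx,cy),rad=cv2.minEnclosingCircle(q[:,:2].astype(np.float32))
            print("px",ce[i].round(),"n",st[i,4],"circ",np.round([cx,cy,rad],4),"mean",q.mean(0).round(4),"zmed",round(float(np.median(q[:,2])),4))
def delta(x,y,z,yaw=None):
    "tool-axis shift from measured pose to target TCP; yaw = world angle of closing line"
    s=status.sense();R=np.array(s["ee_rot"]);p=np.array(s["tcp_pos"])
    d=R.T@(np.array([x,y,z])-p)
    a=np.degrees(np.arctan2(R[1,1],R[0,1]));print("shift",d.round(4),"yaw now",round(a,1),end=" ")
    if yaw is not None:
        print("rz",-(((yaw-a)+90)%180-90).round(1),end="")
    print()
E
python3 - <<'E'
from h import *
for n in("top","scene"):
    c=dict(np.load(f"pics/{n}0.npz"));w=cloud(c)
    print(n)
    for lo,hi in((.055,.08),(.03,.048),(.022,.032),(.014,.022)):
        print(lo,hi);blobs(w,lo,hi,80)
E
```

```text
top
0.055 0.08
px [219.  67.] n 834 circ [0.8142 0.1258 0.2321] mean [0.8143 0.1228 0.0676] zmed 0.0676
px [351.  74.] n 188 circ [ 0.7951 -0.2064  0.0791] mean [ 0.7925 -0.2072  0.0672] zmed 0.0678
px [191.  91.] n 86 circ [0.7584 0.1962 0.0172] mean [0.7517 0.1935 0.0705] zmed 0.072
px [133. 114.] n 84 circ [0.7076 0.3473 0.026 ] mean [0.6959 0.3386 0.068 ] zmed 0.0687
px [178. 140.] n 1152 circ [0.6222 0.2309 0.0745] mean [0.6315 0.2286 0.0569] zmed 0.0567
px [263. 132.] n 272 circ [0.6605 0.0154 0.0389] mean [0.644  0.0166 0.0691] zmed 0.0695
px [309. 136.] n 458 circ [ 0.6336 -0.099   0.0301] mean [ 0.6324 -0.0983  0.066 ] zmed 0.0662
px [158. 157.] n 197 circ [0.5879 0.269  0.0407] mean [0.5867 0.2763 0.0569] zmed 0.0566
px [280. 179.] n 275 circ [ 0.5388 -0.0269  0.039 ] mean [ 0.5269 -0.0216  0.0694] zmed 0.0702
px [319. 188.] n 280 circ [ 0.5123 -0.1279  0.0392] mean [ 0.5031 -0.1179  0.069 ] zmed 0.0698
px [155. 188.] n 159 circ [0.5077 0.2787 0.0178] mean [0.5099 0.2816 0.065 ] zmed 0.0631
px [198. 219.] n 2486 circ [0.4339 0.1765 0.0909] mean [0.433  0.1776 0.0597] zmed 0
[... 3424 characters left out ...]
46   0.1084] mean [ 0.3635 -0.1508  0.0257] zmed 0.0258
px [ 59. 234.] n 142 circ [0.815  0.4074 0.0433] mean [0.815  0.4099 0.027 ] zmed 0.0271
px [331. 234.] n 182 circ [ 0.3606 -0.0028  0.0361] mean [ 0.3609 -0.0018  0.0253] zmed 0.0255
px [207. 280.] n 667 circ [0.4721 0.2883 0.1805] mean [0.4557 0.2877 0.026 ] zmed 0.0263
px [311. 268.] n 97 circ [0.3289 0.1196 0.0284] mean [0.3266 0.1255 0.0258] zmed 0.0258
0.014 0.022
px [263. 161.] n 168 circ [ 0.7623 -0.216   0.1298] mean [ 0.7566 -0.2164  0.018 ] zmed 0.0179
px [ 61. 237.] n 118 circ [0.8158 0.4074 0.0439] mean [0.8155 0.4082 0.0179] zmed 0.018
px [219. 294.] n 377 circ [0.4189 0.2907 0.0653] mean [0.4163 0.2884 0.0152] zmed 0.0151
```

View pics/scene0.png

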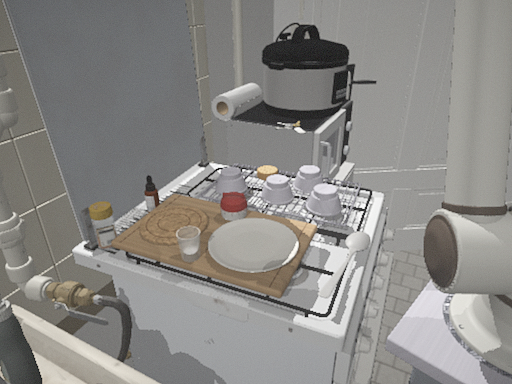

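The scene view confirms this: four moulds, one round at (267,172), the plate at (253,243), the trivet at (172,222), the timer at (233,205) and the glass at (188,242). The hob stands about 28 mm above z=0, so I'll measure the foot tops at about 0.094.

```bash
python3 - <<'E'
from h import *
W={}
for n in("top","scene"):
    c=dict(np.load(f"pics/{n}0.npz"));w=cloud(c);W[n]=w
    print(n)
    for lo,hi in((.086,.102),(.102,.13)):
        print(lo,hi);blobs(w,lo,hi,20,(.3,.75,-.3,.35))
w=W["top"]
# plate rim: circle fit of >0.0585 region bounds; trivet
for nm,(x,y),lo,R in(("plate",(.434,.1765),.0575,.11),("trivet",(.62,.232),.0535,.085)):
  for k in W:
    q=W[k];m=(np.hypot(q[...,0]-x,q[...,1]-y)<R)&(q[...,2]>lo)&(q[...,2]<.068)
    n,l,st,ce=cv2.connectedComponentsWithStats(m.astype(np.uint8));i=1+st[1:,4].argmax();p=q[l==i]
    h=cv2.convexHull(p[:,:2].astype(np.float32)).reshape(-1,2)
    A=np.c_[2*h,np.ones(len(h))];s=np.linalg.lstsq(A,(h**2).sum(1),rcond=None)[0]
    print(nm,k,s[:2],np.sqrt(s[2]+s[0]**2+s[1]**2),np.median(p[np.hypot(*(p[:,:2]-s[:2]).T)<.04][:,2]))
E
```

```text
top
0.086 0.102
px [361.  94.] n 38 circ [ 0.7284 -0.2237  0.0219] mean [ 0.7294 -0.2239  0.0946] zmed 0.0955
px [133.  92.] n 43 circ [0.7437 0.3324 0.0185] mean [0.7442 0.3346 0.0935] zmed 0.0939
px [132. 110.] n 49 circ [0.7039 0.3376 0.0201] mean [0.6982 0.334  0.0923] zmed 0.0899
px [368. 116.] n 31 circ [ 0.6734 -0.238   0.0176] mean [ 0.673  -0.239   0.0935] zmed 0.0937
px [264. 123.] n 389 circ [0.6621 0.0153 0.0274] mean [0.6612 0.0155 0.0937] zmed 0.0938
px [379. 145.] n 50 circ [ 0.6044 -0.2644  0.0247] mean [ 0.6001 -0.2599  0.0939] zmed 0.0947
px [224. 168.] n 321 circ [0.5523 0.1118 0.0296] mean [0.5493 0.1112 0.0953] zmed 0.0956
px [282. 172.] n 401 circ [ 0.5393 -0.0276  0.0274] mean [ 0.5388 -0.0269  0.0936] zmed 0.0937
px [325. 182.] n 406 circ [ 0.5132 -0.1278  0.0271] mean [ 0.5126 -0.1277  0.0933] zmed 0.0933
px [150. 184.] n 54 circ [0.5068 0.2794 0.0216] mean [0.5141 0.2879 0.0943] zmed 0.0955
px [298. 221.] n 415 circ [ 0.422  -0.0619  0.0271] mean [ 0.4218 -0.0616  0.0937] zmed 0.0937
0.102 0.13
px [365.  94.] n 94 circ [ 0.7183 -0.2265  0.0321] mean [ 0.7202
[... 1182 characters left out ...]
 0.0212] mean [0.4929 0.2875 0.094 ] zmed 0.0938
0.102 0.13
px [295. 137.] n 533 circ [ 0.653  -0.2539  0.1036] mean [ 0.6538 -0.2466  0.1157] zmed 0.1154
px [100. 203.] n 213 circ [0.7181 0.3376 0.0339] mean [0.7208 0.34   0.1148] zmed 0.1147
px [233. 194.] n 65 circ [0.5522 0.114  0.024 ] mean [0.5519 0.1139 0.1046] zmed 0.105
px [188. 234.] n 87 circ [0.5067 0.2779 0.0234] mean [0.5046 0.2774 0.1035] zmed 0.1036
plate top [0.43369901 0.17608188] 0.09014834821075232 nan
plate scene [0.43411284 0.17661414] 0.09049208881663358 nan
trivet top [0.62232523 0.23038602] 0.07415369189805476 0.056105414914070284
trivet scene [0.62289703 0.23182252] 0.07399079562399374 0.05555098218118931
  return _methods._mean(a, axis=axis, dtype=dtype,
  ret = ret.dtype.type(ret / rcount)
```

```bash
python3 steer.py '[[0.85,-0.2,0.22,0,0,0,0],[0.85,-0.2,0.22,0,0,0,0],[0.85,-0.2,0.22,0,0,0,0],[0.85,-0.2,0.22,0,0,0,0],[0.85,-0.2,0.22,0,0,0,0],[0.85,-0.2,0.22,0,0,0,0],[0.85,-0.2,0.22,0,0,0,0],[0.85,-0.2,0.22,0,0,0,0]]'
python3 steer.py '[[0.85,-0.152,0.164,0,0,0,0],[0.85,-0.152,0.164,0,0,0,0],[0.85,-0.152,0.164,0,0,0,0],[0.85,-0.152,0.164,0,0,0,0],[0.85,-0.152,0.164,0,0,0,0],[0.85,-0.152,0.164,0,0,0,0],[0.85,-0.152,0.164,0,0,0,0]]'
python3 - <<'E'
from h import *
delta(.422,-.0615,.082)
c=optics.capture("wrist");cv2.imwrite("pics/w1.png",c["pixels"][:,:,::-1]);blobs(cloud(c),.086,.102,50)
s=status.sense();print(s["joints"],s["time_s"])
E
```

```text
time_s: 0.9
tcp_pos: [0.3579, -0.2749, 0.2226]
ee_rot: [[-0.897, -0.442, 0.0], [-0.442, 0.897, -0.0], [-0.0, -0.0, -1.0]]
wrist_force: [-0.2, 0.3, 0.1]
gripper_width: 0.851
gripper_force: 0.0
time_s: 1.6
tcp_pos: [0.4221, -0.0626, 0.2222]
ee_rot: [[-0.899, -0.439, -0.001], [-0.439, 0.899, -0.0], [0.001, 0.0, -1.0]]
wrist_force: [-0.6, 0.3, 0.6]
gripper_width: 0.85
gripper_force: 0.0
shift [-0.0005  0.001   0.1402] yaw now 116.0 
px [254. 188.] n 1729 circ [ 0.4224 -0.0632  0.0271] mean [ 0.4214 -0.0637  0.0935] zmed 0.0935
px [ 28. 207.] n 167 circ [ 0.5598 -0.2873  0.0106] mean [ 0.5545 -0.2871  0.0951] zmed 0.0964
px [165. 226.] n 901 circ [ 0.5115 -0.1318  0.0269] mean [ 0.5077 -0.1383  0.0931] zmed 0.0933
px [238. 282.] n 970 circ [ 0.5397 -0.0283  0.0271] mean [ 0.5373 -0.0294  0.0934] zmed 0.0935
[ 1.35165047e+01  2.29270805e+00 -2.54601735e+01  2.61735242e-03
 -6.23159726e+01 -7.75640715e+01] 1.65
```

View pics/w1.png

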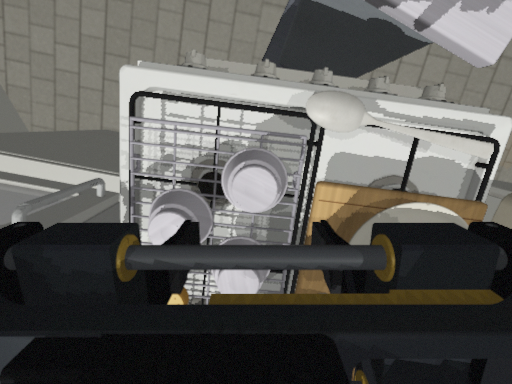

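The wrist view shows the near mould's foot at (254,188), directly under the tool, with the other moulds at (180,215) and (240,265). Descending to grasp it.

```bash
python3 steer.py '[[0.85,-0.0005,0.0005,0.05,0,0,0],[0.85,-0.0005,0.0005,0.1,0,0,0],[0.85,-0.0005,0.0005,0.13,0,0,0],[0.85,-0.0005,0.0005,0.14,0,0,0],[0.85,-0.0005,0.0005,0.14,0,0,0],[0.4,-0.0005,0.0005,0.14,0,0,0],[0.4,-0.0005,0.0005,0.14,0,0,0],[0.4,-0.0005,0.0005,0.14,0,0,0]]'
python3 steer.py '[[0.4,0,0,0,0,0,0],[0.4,0,0,0,0,0,0],[0.4,0,0,-0.03,0,0,0],[0.4,0,0,-0.08,0,0,0],[0.4,0,0,-0.13,0,0,0],[0.4,0,0,-0.14,0,0,0],[0.4,0,0,-0.14,0,0,0]]'
python3 - <<'E'
from h import *
delta(.6226,.231,.22)
c=optics.capture("top");w=cloud(c);blobs(w,.086,.102,50,(.3,.72,-.2,.1));blobs(w,.057,.072,150,(.35,.72,-.2,.1))
E
```

```text
time_s: 2.45
tcp_pos: [0.4234, -0.0611, 0.084]
ee_rot: [[-0.898, -0.439, 0.003], [-0.439, 0.898, 0.001], [-0.003, -0.001, -1.0]]
wrist_force: [-0.3, -1.6, 0.9]
gripper_width: 0.664
gripper_force: 0.5
time_s: 3.15
tcp_pos: [0.4231, -0.0608, 0.2243]
ee_rot: [[-0.898, -0.439, 0.005], [-0.439, 0.898, 0.002], [-0.005, -0.001, -1.0]]
wrist_force: [-0.3, 0.4, -0.6]
gripper_width: 0.611
gripper_force: 30.0
shift [-0.3074  0.1745  0.0057] yaw now 116.1 
px [264. 123.] n 388 circ [0.6623 0.0152 0.0276] mean [0.6612 0.0152 0.0936] zmed 0.0936
px [232. 167.] n 104 circ [0.5513 0.099  0.0241] mean [0.5523 0.0929 0.0947] zmed 0.0949
px [282. 172.] n 401 circ [ 0.5396 -0.0268  0.0271] mean [ 0.5388 -0.027   0.0937] zmed 0.0938
px [309. 136.] n 453 circ [ 0.6337 -0.0992  0.0304] mean [ 0.6324 -0.0983  0.0662] zmed 0.0662
```

```bash
python3 steer.py '[[0.4,-0.307,0.1745,0,0,0,0],[0.4,-0.307,0.1745,0,0,0,0],[0.4,-0.307,0.1745,0,0,0,0],[0.4,-0.307,0.1745,0,0,0,0],[0.4,-0.307,0.1745,0,0,0,0],[0.4,-0.307,0.1745,0,0,0,0],[0.4,-0.307,0.1745,0,0,0,0],[0.4,-0.307,0.1745,0,0,0,0]]'
python3 steer.py '[[0.4,0,0,0,0,0,0],[0.4,0,0,0,0,0,0]]'
python3 - <<'E'
from h import *
delta(.6226,.231,.0965)
c=optics.capture("top");w=cloud(c);blobs(w,.086,.102,50,(.3,.72,-.2,.1));blobs(w,.057,.072,150,(.35,.72,-.2,.1))
E
```

```text
time_s: 4.0
tcp_pos: [0.6224, 0.2344, 0.2162]
ee_rot: [[-0.897, -0.442, -0.006], [-0.442, 0.897, -0.003], [0.007, 0.0, -1.0]]
wrist_force: [-1.4, -0.6, -2.0]
gripper_width: 0.614
gripper_force: 30.0
time_s: 4.2
tcp_pos: [0.6202, 0.2295, 0.2203]
ee_rot: [[-0.899, -0.439, -0.004], [-0.439, 0.899, -0.002], [0.005, -0.0, -1.0]]
wrist_force: [-0.4, 0.2, -0.3]
gripper_width: 0.61
gripper_force: 30.0
shift [-0.0034  0.0004  0.1238] yaw now 116.0 
px [264. 123.] n 390 circ [0.6617 0.0153 0.0278] mean [0.6611 0.0154 0.0938] zmed 0.0938
px [232. 167.] n 107 circ [0.5519 0.0967 0.0247] mean [0.5516 0.0929 0.0946] zmed 0.0952
px [282. 172.] n 400 circ [ 0.5395 -0.0269  0.0272] mean [ 0.5389 -0.027   0.0937] zmed 0.0936
px [325. 182.] n 404 circ [ 0.5129 -0.1279  0.0271] mean [ 0.5125 -0.1276  0.0935] zmed 0.0936
px [309. 136.] n 449 circ [ 0.6341 -0.0994  0.0304] mean [ 0.6327 -0.0984  0.0661] zmed 0.0662
px [297. 222.] n 478 circ [ 0.4203 -0.061   0.0299] mean [ 0.4201 -0.0605  0.0662] zmed 0.0663
```

```bash
python3 steer.py '[[0.4,-0.003,0.0004,0.05,0,0,0],[0.4,-0.003,0.0004,0.09,0,0,0],[0.4,-0.003,0.0004,0.11,0,0,0],[0.4,-0.003,0.0004,0.12,0,0,0],[0.4,-0.003,0.0004,0.124,0,0,0],[0.4,-0.003,0.0004,0.124,0,0,0],[0.4,-0.003,0.0004,0.124,0,0,0]]'
python3 steer.py '[[0.85,0,0,0,0,0,0],[0.85,0,0,0,0,0,0],[0.85,0,0,0,0,0,0],[0.85,0,0,-0.05,0,0,0],[0.85,0,0,-0.1,0,0,0],[0.85,0,0,-0.13,0,0,0],[0.85,0,0,-0.13,0,0,0]]'
python3 - <<'E'
from h import *
delta(.661,.0157,.22)
c=optics.capture("wrist");w=cloud(c);blobs(w,.098,.115,300,(.5,.75,.15,.3))
E
```

```text
time_s: 4.95
tcp_pos: [0.6249, 0.2324, 0.1005]
ee_rot: [[-0.898, -0.439, 0.003], [-0.439, 0.898, 0.002], [-0.003, 0.0, -1.0]]
wrist_force: [0.2, 0.9, -0.3]
gripper_width: 0.612
gripper_force: 30.0
time_s: 5.65
tcp_pos: [0.6267, 0.2332, 0.2357]
ee_rot: [[-0.898, -0.44, 0.012], [-0.44, 0.898, 0.005], [-0.013, -0.0, -1.0]]
wrist_force: [-0.3, 0.7, -0.2]
gripper_width: 0.848
gripper_force: 0.0
shift [ 0.0651 -0.2105  0.0149] yaw now 116.1 
px [256. 183.] n 1726 circ [0.6229 0.2323 0.0272] mean [0.6218 0.2319 0.1045] zmed 0.1045
```

```bash
python3 steer.py '[[0.85,0.065,-0.21,0.014,0,0,0],[0.85,0.065,-0.21,0.014,0,0,0],[0.85,0.065,-0.21,0.014,0,0,0],[0.85,0.065,-0.21,0.014,0,0,0],[0.85,0.065,-0.21,0.014,0,0,0],[0.85,0.065,-0.21,0.014,0,0,0],[0.85,0.065,-0.21,0.014,0,0,0],[0.85,0.065,-0.21,0.014,0,0,0]]'
python3 - <<'E'
from h import *
c=optics.capture("wrist");w=cloud(c);blobs(w,.086,.102,500,(.5,.75,-.1,.1))
delta(.6615,.0155,.082)
E
```

```text
time_s: 6.5
tcp_pos: [0.6575, 0.0159, 0.2138]
ee_rot: [[-0.898, -0.44, -0.001], [-0.44, 0.898, -0.0], [0.001, 0.001, -1.0]]
wrist_force: [0.5, 0.1, -0.1]
gripper_width: 0.849
gripper_force: 0.0
px [267.  67.] n 2579 circ [ 0.5401 -0.0285  0.0271] mean [ 0.5401 -0.0286  0.0936] zmed 0.0936
px [364. 136.] n 833 circ [0.5528 0.0993 0.0265] mean [0.5542 0.0917 0.0947] zmed 0.0946
px [251. 194.] n 1814 circ [0.6626 0.0142 0.0271] mean [0.6615 0.0136 0.0935] zmed 0.0936
shift [-0.0033 -0.0024  0.1321] yaw now 116.1
```

```bash
python3 steer.py '[[0.85,-0.0035,-0.003,0.05,0,0,0],[0.85,-0.0035,-0.003,0.1,0,0,0],[0.85,-0.0035,-0.003,0.125,0,0,0],[0.85,-0.0035,-0.003,0.132,0,0,0],[0.85,-0.0035,-0.003,0.132,0,0,0],[0.85,-0.0035,-0.003,0.132,0,0,0],[0.4,-0.0035,-0.003,0.132,0,0,0],[0.4,-0.0035,-0.003,0.132,0,0,0]]'
python3 steer.py '[[0.4,0,0,0,0,0,0],[0.4,0,0,0,0,0,0],[0.4,0,0,0,0,0,0]]'
python3 steer.py '[[0.4,0,0,-0.03,0,0,0],[0.4,0,0,-0.08,0,0,0],[0.4,0,0,-0.13,0,0,0],[0.4,0,0,-0.155,0,0,0],[0.4,0,0,-0.155,0,0,0],[0.4,0,0,-0.155,0,0,0]]'
python3 - <<'E'
from h import *
delta(.6228,.232,.235)
E
```

```text
time_s: 7.35
tcp_pos: [0.6633, 0.014, 0.0845]
ee_rot: [[-0.898, -0.439, 0.003], [-0.439, 0.898, 0.001], [-0.003, -0.001, -1.0]]
wrist_force: [-0.1, -0.6, 0.3]
gripper_width: 0.746
gripper_force: 0.0
time_s: 7.65
tcp_pos: [0.6627, 0.0138, 0.0834]
ee_rot: [[-0.898, -0.439, 0.001], [-0.439, 0.898, 0.0], [-0.001, -0.0, -1.0]]
wrist_force: [0.5, 0.2, 3.0]
gripper_width: 0.606
gripper_force: 30.0
time_s: 8.25
tcp_pos: [0.6619, 0.0139, 0.2373]
ee_rot: [[-0.899, -0.439, -0.0], [-0.439, 0.899, 0.001], [-0.0, 0.001, -1.0]]
wrist_force: [-1.1, -0.2, -1.4]
gripper_width: 0.609
gripper_force: 30.0
shift [-0.0606  0.2131  0.0025] yaw now 116.0
```

```bash
python3 steer.py '[[0.4,-0.0606,0.213,0.002,0,0,0],[0.4,-0.0606,0.213,0.002,0,0,0],[0.4,-0.0606,0.213,0.002,0,0,0],[0.4,-0.0606,0.213,0.002,0,0,0],[0.4,-0.0606,0.213,0.002,0,0,0],[0.4,-0.0606,0.213,0.002,0,0,0],[0.4,-0.0606,0.213,0.002,0,0,0],[0.4,-0.0606,0.213,0.002,0,0,0]]'
python3 steer.py '[[0.4,0,0,0,0,0,0],[0.4,0,0,0,0,0,0]]'
python3 - <<'E'
from h import *
delta(.6228,.232,.1125)
c=optics.capture("top");w=cloud(c);blobs(w,.086,.102,50,(.3,.72,-.2,.08));blobs(w,.057,.072,150,(.35,.72,-.2,.1))
E
```

```text
time_s: 9.05
tcp_pos: [0.623, 0.2305, 0.2343]
ee_rot: [[-0.899, -0.438, -0.002], [-0.438, 0.899, -0.001], [0.002, -0.0, -1.0]]
wrist_force: [0.3, -0.1, 0.2]
gripper_width: 0.605
gripper_force: 30.0
time_s: 9.25
tcp_pos: [0.6234, 0.2305, 0.2355]
ee_rot: [[-0.899, -0.438, -0.0], [-0.438, 0.899, -0.0], [0.0, 0.0, -1.0]]
wrist_force: [-0.1, 0.3, -0.9]
gripper_width: 0.608
gripper_force: 30.0
shift [-1.00e-04  1.60e-03  1.23e-01] yaw now 116.0 
px [282. 172.] n 398 circ [ 0.5392 -0.0275  0.0274] mean [ 0.5389 -0.0271  0.0935] zmed 0.0936
px [325. 182.] n 406 circ [ 0.5133 -0.128   0.0273] mean [ 0.5125 -0.1276  0.0936] zmed 0.0938
px [310. 136.] n 455 circ [ 0.6337 -0.0997  0.0309] mean [ 0.6323 -0.0985  0.0662] zmed 0.0664
px [297. 222.] n 470 circ [ 0.4203 -0.0606  0.0298] mean [ 0.42   -0.0603  0.0663] zmed 0.0663
```

```bash
python3 steer.py '[[0.4,0,0.0015,0.05,0,0,0],[0.4,0,0.0015,0.09,0,0,0],[0.4,0,0.0015,0.11,0,0,0],[0.4,0,0.0015,0.118,0,0,0],[0.4,0,0.0015,0.123,0,0,0],[0.4,0,0.0015,0.123,0,0,0],[0.4,0,0.0015,0.123,0,0,0],[0.4,0,0.0015,0.123,0,0,0]]'
python3 steer.py '[[0.85,0,0,0,0,0,0],[0.85,0,0,0,0,0,0],[0.85,0,0,0,0,0,0],[0.85,0,0,-0.03,0,0,0],[0.85,0,0,-0.08,0,0,0],[0.85,0,0,-0.11,0,0,0],[0.85,0,0,-0.11,0,0,0],[0.85,0,0,-0.11,0,0,0]]'
python3 - <<'E'
from h import *
delta(.539,-.0275,.22)
c=optics.capture("wrist");w=cloud(c);blobs(w,.113,.135,300,(.5,.75,.15,.3))
E
```

```text
time_s: 10.1
tcp_pos: [0.6232, 0.2335, 0.1141]
ee_rot: [[-0.898, -0.439, 0.002], [-0.439, 0.898, 0.001], [-0.003, 0.0, -1.0]]
wrist_force: [-0.4, 0.6, -1.2]
gripper_width: 0.609
gripper_force: 30.0
time_s: 10.9
tcp_pos: [0.6225, 0.2333, 0.2235]
ee_rot: [[-0.898, -0.439, 0.001], [-0.439, 0.898, 0.001], [-0.002, 0.001, -1.0]]
wrist_force: [-0.5, 0.1, -0.4]
gripper_width: 0.847
gripper_force: 0.0
shift [ 0.1896 -0.1976  0.003 ] yaw now 116.1 
px [255. 195.] n 2070 circ [0.623  0.2335 0.0272] mean [0.6218 0.233  0.1215] zmed 0.1216
```

```bash
python3 steer.py '[[0.85,0.1896,-0.1976,0.002,0,0,0],[0.85,0.1896,-0.1976,0.002,0,0,0],[0.85,0.1896,-0.1976,0.002,0,0,0],[0.85,0.1896,-0.1976,0.002,0,0,0],[0.85,0.1896,-0.1976,0.002,0,0,0],[0.85,0.1896,-0.1976,0.002,0,0,0],[0.85,0.1896,-0.1976,0.002,0,0,0],[0.85,0.1896,-0.1976,0.002,0,0,0]]'
python3 - <<'E'
from h import *
c=optics.capture("wrist");w=cloud(c);blobs(w,.086,.102,500,(.45,.75,-.15,.08));blobs(w,.057,.072,500,(.35,.75,-.15,.08))
delta(.539,-.0275,.083)
E
```

```text
time_s: 11.75
tcp_pos: [0.5385, -0.0281, 0.2195]
ee_rot: [[-0.899, -0.438, -0.002], [-0.438, 0.899, -0.0], [0.002, 0.001, -1.0]]
wrist_force: [-0.0, 0.0, 0.2]
gripper_width: 0.848
gripper_force: 0.0
px [181. 129.] n 1981 circ [ 0.5138 -0.1295  0.0272] mean [ 0.513  -0.1275  0.0934] zmed 0.0934
px [254. 190.] n 1763 circ [ 0.5398 -0.0283  0.027 ] mean [ 0.5389 -0.0289  0.0934] zmed 0.0935
px [273.  78.] n 2426 circ [ 0.421  -0.0623  0.03  ] mean [ 0.4212 -0.0626  0.0662] zmed 0.0664
px [168. 220.] n 1162 circ [ 0.6344 -0.1002  0.0304] mean [ 0.6284 -0.1067  0.0657] zmed 0.0661
shift [-0.0003 -0.0002  0.1366] yaw now 116.1
```

```bash
python3 steer.py '[[0.85,-0.0005,-0.0005,0.05,0,0,0],[0.85,-0.0005,-0.0005,0.1,0,0,0],[0.85,-0.0005,-0.0005,0.13,0,0,0],[0.85,-0.0005,-0.0005,0.1365,0,0,0],[0.85,-0.0005,-0.0005,0.1365,0,0,0],[0.85,-0.0005,-0.0005,0.1365,0,0,0],[0.4,-0.0005,-0.0005,0.1365,0,0,0],[0.4,-0.0005,-0.0005,0.1365,0,0,0]]'
python3 steer.py '[[0.4,0,0,0,0,0,0],[0.4,0,0,0,0,0,0],[0.4,0,0,0,0,0,0]]'
python3 steer.py '[[0.4,0,0,-0.03,0,0,0],[0.4,0,0,-0.08,0,0,0],[0.4,0,0,-0.13,0,0,0],[0.4,0,0,-0.165,0,0,0],[0.4,0,0,-0.165,0,0,0],[0.4,0,0,-0.165,0,0,0]]'
python3 - <<'E'
from h import *
delta(.623,.233,.25)
E
```

```text
time_s: 12.6
tcp_pos: [0.5407, -0.0277, 0.0857]
ee_rot: [[-0.898, -0.44, 0.003], [-0.44, 0.898, 0.001], [-0.003, -0.001, -1.0]]
wrist_force: [0.3, 0.2, -0.8]
gripper_width: 0.745
gripper_force: 0.0
time_s: 12.9
tcp_pos: [0.5402, -0.028, 0.085]
ee_rot: [[-0.898, -0.44, 0.001], [-0.44, 0.898, 0.0], [-0.001, -0.001, -1.0]]
wrist_force: [-0.1, -0.0, 4.3]
gripper_width: 0.609
gripper_force: 30.0
time_s: 13.5
tcp_pos: [0.5392, -0.0278, 0.249]
ee_rot: [[-0.899, -0.439, 0.0], [-0.439, 0.899, 0.001], [-0.001, 0.001, -1.0]]
wrist_force: [-0.1, 0.1, -2.2]
gripper_width: 0.615
gripper_force: 30.0
shift [-0.1897  0.1975 -0.0007] yaw now 116.0
```

```bash
python3 steer.py '[[0.4,-0.1897,0.1975,0,0,0,0],[0.4,-0.1897,0.1975,0,0,0,0],[0.4,-0.1897,0.1975,0,0,0,0],[0.4,-0.1897,0.1975,0,0,0,0],[0.4,-0.1897,0.1975,0,0,0,0],[0.4,-0.1897,0.1975,0,0,0,0],[0.4,-0.1897,0.1975,0,0,0,0],[0.4,-0.1897,0.1975,0,0,0,0]]'
python3 steer.py '[[0.4,0,0,0,0,0,0],[0.4,0,0,0,0,0,0]]'
python3 - <<'E'
from h import *
delta(.623,.233,.1303)
c=optics.capture("top");w=cloud(c);blobs(w,.086,.102,50,(.3,.72,-.2,.08));blobs(w,.057,.072,150,(.35,.72,-.2,.1))
cv2.imwrite("pics/t2.png",c["pixels"][:,:,::-1])
E
```

```text
time_s: 14.3
tcp_pos: [0.6223, 0.2327, 0.2459]
ee_rot: [[-0.898, -0.44, -0.005], [-0.44, 0.898, -0.003], [0.006, -0.0, -1.0]]
wrist_force: [-0.2, -0.7, -0.9]
gripper_width: 0.611
gripper_force: 30.0
time_s: 14.5
tcp_pos: [0.623, 0.2314, 0.2488]
ee_rot: [[-0.899, -0.438, -0.001], [-0.438, 0.899, -0.0], [0.001, -0.0, -1.0]]
wrist_force: [-0.4, -0.1, -1.3]
gripper_width: 0.611
gripper_force: 30.0
shift [-0.0008  0.0014  0.1185] yaw now 116.0 
px [325. 182.] n 408 circ [ 0.5131 -0.1276  0.0273] mean [ 0.5125 -0.1275  0.0936] zmed 0.0936
px [310. 136.] n 453 circ [ 0.6338 -0.0989  0.0301] mean [ 0.6324 -0.0983  0.0664] zmed 0.0666
px [281. 174.] n 461 circ [ 0.5407 -0.0264  0.0304] mean [ 0.54   -0.0258  0.0662] zmed 0.0663
px [297. 222.] n 476 circ [ 0.4201 -0.061   0.0298] mean [ 0.4201 -0.0605  0.0663] zmed 0.0664
```

View pics/t2.png

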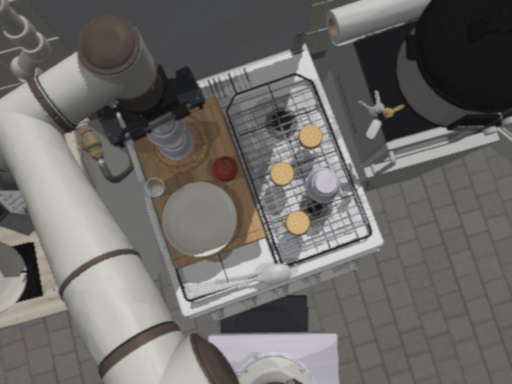

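The top view shows breads at (311,136), (282,174) and (297,222). The last mould is at (323,184), and the spot at (265,126) is empty. The held mould is above the stack, so I'll lower it.

```bash
python3 steer.py '[[0.4,0,0.001,0.05,0,0,0],[0.4,0,0.001,0.085,0,0,0],[0.4,0,0.001,0.105,0,0,0],[0.4,0,0.001,0.114,0,0,0],[0.4,0,0.001,0.1185,0,0,0],[0.4,0,0.001,0.1185,0,0,0],[0.4,0,0.001,0.1185,0,0,0],[0.4,0,0.001,0.1185,0,0,0]]'
python3 steer.py '[[0.85,0,0,0,0,0,0],[0.85,0,0,0,0,0,0],[0.85,0,0,0,0,0,0],[0.85,0,0,-0.03,0,0,0],[0.85,0,0,-0.08,0,0,0],[0.85,0,0,-0.11,0,0,0],[0.85,0,0,-0.11,0,0,0],[0.85,0,0,-0.11,0,0,0]]'
python3 - <<'E'
from h import *
delta(.513,-.128,.22)
c=optics.capture("wrist");w=cloud(c);blobs(w,.13,.15,300,(.5,.75,.15,.3))
E
```

```text
time_s: 15.35
tcp_pos: [0.6235, 0.234, 0.1321]
ee_rot: [[-0.898, -0.439, 0.002], [-0.439, 0.898, 0.001], [-0.003, 0.0, -1.0]]
wrist_force: [0.1, -0.4, -1.8]
gripper_width: 0.611
gripper_force: 30.0
time_s: 16.15
tcp_pos: [0.6229, 0.2339, 0.2415]
ee_rot: [[-0.898, -0.439, 0.001], [-0.439, 0.898, 0.002], [-0.002, 0.001, -1.0]]
wrist_force: [-0.6, -0.5, -1.6]
gripper_width: 0.847
gripper_force: 0.0
shift [ 0.2577 -0.2769  0.0208] yaw now 116.0 
px [255. 194.] n 2055 circ [0.6226 0.2342 0.027 ] mean [0.6216 0.2337 0.1384] zmed 0.1385
```

```bash
python3 steer.py '[[0.85,0.2577,-0.2769,0.02,0,0,0],[0.85,0.2577,-0.2769,0.02,0,0,0],[0.85,0.2577,-0.2769,0.02,0,0,0],[0.85,0.2577,-0.2769,0.02,0,0,0],[0.85,0.2577,-0.2769,0.02,0,0,0],[0.85,0.2577,-0.2769,0.02,0,0,0],[0.85,0.2577,-0.2769,0.02,0,0,0],[0.85,0.2577,-0.2769,0.02,0,0,0]]'
python3 steer.py '[[0.85,0,0,0,0,0,0],[0.85,0,0,0,0,0,0]]'
python3 - <<'E'
from h import *
c=optics.capture("wrist");w=cloud(c);blobs(w,.086,.102,500,(.45,.75,-.2,.08));blobs(w,.057,.072,500,(.35,.75,-.15,.08))
delta(.5135,-.1285,.083)
E
```

```text
time_s: 17.0
tcp_pos: [0.5104, -0.1309, 0.2188]
ee_rot: [[-0.899, -0.437, -0.004], [-0.437, 0.899, -0.0], [0.004, 0.002, -1.0]]
wrist_force: [0.5, 0.3, -0.7]
gripper_width: 0.853
gripper_force: 0.0
time_s: 17.2
tcp_pos: [0.5122, -0.1288, 0.2193]
ee_rot: [[-0.899, -0.438, -0.002], [-0.438, 0.899, 0.0], [0.002, 0.001, -1.0]]
wrist_force: [-0.0, 0.3, 0.7]
gripper_width: 0.85
gripper_force: 0.0
px [254. 190.] n 1762 circ [ 0.5138 -0.1296  0.0272] mean [ 0.5127 -0.1301  0.0934] zmed 0.0935
px [339. 140.] n 2081 circ [ 0.4211 -0.0623  0.0302] mean [ 0.4209 -0.0641  0.0662] zmed 0.0665
px [308. 229.] n 637 circ [ 0.541  -0.0281  0.0298] mean [ 0.5347 -0.0425  0.0653] zmed 0.0661
px [234. 279.] n 808 circ [ 0.6348 -0.1003  0.0299] mean [ 0.6413 -0.0966  0.0663] zmed 0.0663
shift [-0.0008 -0.0008  0.1365] yaw now 116.0
```

```bash
python3 steer.py '[[0.85,-0.0008,-0.0008,0.05,0,0,0],[0.85,-0.0008,-0.0008,0.1,0,0,0],[0.85,-0.0008,-0.0008,0.13,0,0,0],[0.85,-0.0008,-0.0008,0.1365,0,0,0],[0.85,-0.0008,-0.0008,0.1365,0,0,0],[0.85,-0.0008,-0.0008,0.1365,0,0,0],[0.4,-0.0008,-0.0008,0.1365,0,0,0],[0.4,-0.0008,-0.0008,0.1365,0,0,0]]'
python3 steer.py '[[0.4,0,0,0,0,0,0],[0.4,0,0,0,0,0,0],[0.4,0,0,0,0,0,0]]'
python3 steer.py '[[0.4,0,0,-0.03,0,0,0],[0.4,0,0,-0.08,0,0,0],[0.4,0,0,-0.13,0,0,0],[0.4,0,0,-0.175,0,0,0],[0.4,0,0,-0.175,0,0,0],[0.4,0,0,-0.175,0,0,0]]'
python3 - <<'E'
from h import *
delta(.6228,.2335,.26)
E
```

```text
time_s: 18.05
tcp_pos: [0.5152, -0.1285, 0.0857]
ee_rot: [[-0.898, -0.44, 0.003], [-0.44, 0.898, 0.0], [-0.003, -0.001, -1.0]]
wrist_force: [-0.2, 0.2, 0.7]
gripper_width: 0.744
gripper_force: 0.0
time_s: 18.35
tcp_pos: [0.5146, -0.1287, 0.0849]
ee_rot: [[-0.898, -0.439, 0.002], [-0.439, 0.898, -0.0], [-0.001, -0.001, -1.0]]
wrist_force: [-0.1, 0.6, 4.1]
gripper_width: 0.612
gripper_force: 30.0
time_s: 18.95
tcp_pos: [0.514, -0.1284, 0.2596]
ee_rot: [[-0.899, -0.439, 0.002], [-0.439, 0.899, 0.001], [-0.002, 0.0, -1.0]]
wrist_force: [-0.6, -0.1, -2.1]
gripper_width: 0.608
gripper_force: 30.0
shift [-2.566e-01  2.774e-01  2.000e-04] yaw now 116.0
```

```bash
python3 steer.py '[[0.4,-0.2566,0.2774,0,0,0,0],[0.4,-0.2566,0.2774,0,0,0,0],[0.4,-0.2566,0.2774,0,0,0,0],[0.4,-0.2566,0.2774,0,0,0,0],[0.4,-0.2566,0.2774,0,0,0,0],[0.4,-0.2566,0.2774,0,0,0,0],[0.4,-0.2566,0.2774,0,0,0,0],[0.4,-0.2566,0.2774,0,0,0,0]]'
python3 steer.py '[[0.4,0,0,0,0,0,0],[0.4,0,0,0,0,0,0],[0.4,0,0,0,0,0,0]]'
python3 - <<'E'
from h import *
delta(.6228,.2335,.147)
c=optics.capture("top");w=cloud(c);blobs(w,.057,.072,150,(.35,.72,-.2,.1))
E
```

```text
time_s: 19.75
tcp_pos: [0.6222, 0.2365, 0.2551]
ee_rot: [[-0.897, -0.441, -0.005], [-0.441, 0.897, -0.002], [0.005, 0.0, -1.0]]
wrist_force: [0.2, -0.3, -0.9]
gripper_width: 0.607
gripper_force: 30.0
time_s: 20.05
tcp_pos: [0.6221, 0.2322, 0.2576]
ee_rot: [[-0.899, -0.438, -0.003], [-0.438, 0.899, -0.002], [0.003, -0.0, -1.0]]
wrist_force: [-0.4, -0.5, -0.7]
gripper_width: 0.61
gripper_force: 30.0
shift [-0.0015  0.0009  0.1106] yaw now 116.0 
px [310. 136.] n 449 circ [ 0.6333 -0.0999  0.0306] mean [ 0.6327 -0.0984  0.0663] zmed 0.0664
px [281. 174.] n 464 circ [ 0.5408 -0.0261  0.0301] mean [ 0.5399 -0.0258  0.0663] zmed 0.0663
px [323. 184.] n 469 circ [ 0.5126 -0.127   0.0302] mean [ 0.5117 -0.1268  0.0661] zmed 0.0661
px [297. 222.] n 473 circ [ 0.4201 -0.0611  0.03  ] mean [ 0.4202 -0.0606  0.0666] zmed 0.0666
```

```bash
python3 steer.py '[[0.4,-0.001,0.0005,0.05,0,0,0],[0.4,-0.001,0.0005,0.08,0,0,0],[0.4,-0.001,0.0005,0.098,0,0,0],[0.4,-0.001,0.0005,0.106,0,0,0],[0.4,-0.001,0.0005,0.111,0,0,0],[0.4,-0.001,0.0005,0.111,0,0,0],[0.4,-0.001,0.0005,0.111,0,0,0],[0.4,-0.001,0.0005,0.111,0,0,0]]'
python3 steer.py '[[0.85,0,0,0,0,0,0],[0.85,0,0,0,0,0,0],[0.85,0,0,0,0,0,0],[0.85,0,0,-0.03,0,0,0],[0.85,0,0,-0.08,0,0,0],[1.0,0,0,-0.08,0,0,0],[1.0,0,0,-0.08,0,0,0]]'
python3 - <<'E'
from h import *
delta(.421,-.0617,.22)
c=optics.capture("wrist");w=cloud(c);blobs(w,.147,.167,300,(.5,.75,.15,.3))
c=optics.capture("scene");cv2.imwrite("pics/s2.png",c["pixels"][:,:,::-1])
E
```

```text
time_s: 20.9
tcp_pos: [0.624, 0.2345, 0.1495]
ee_rot: [[-0.898, -0.439, 0.002], [-0.439, 0.898, 0.001], [-0.002, 0.0, -1.0]]
wrist_force: [0.3, -0.1, -0.4]
gripper_width: 0.61
gripper_force: 30.0
time_s: 21.6
tcp_pos: [0.6241, 0.2347, 0.2302]
ee_rot: [[-0.898, -0.439, 0.004], [-0.439, 0.898, 0.003], [-0.004, 0.001, -1.0]]
wrist_force: [0.1, -0.8, -0.2]
gripper_width: 0.95
gripper_force: 0.0
shift [ 0.3126 -0.1771  0.0087] yaw now 116.1 
px [255. 200.] n 2521 circ [0.6225 0.2341 0.0274] mean [0.6212 0.2337 0.1554] zmed 0.1555
```

View pics/s2.png

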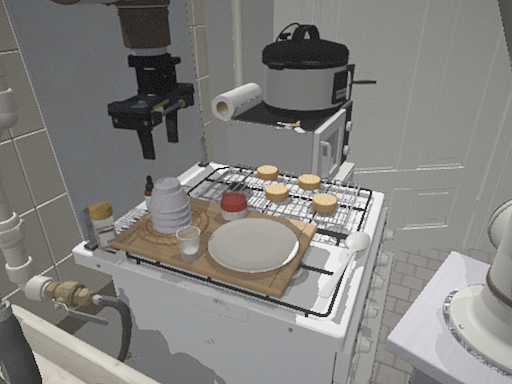

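The scene view shows the stack of four moulds upright at (170,205). Four rounds remain on the rack at (267,172), (309,181), (276,192) and (324,203). Now the shortbread.

```bash
python3 steer.py '[[1.0,0.3126,-0.1771,0.008,0,0,0],[1.0,0.3126,-0.1771,0.008,0,0,0],[1.0,0.3126,-0.1771,0.008,0,0,0],[1.0,0.3126,-0.1771,0.008,0,0,0],[1.0,0.3126,-0.1771,0.008,0,0,0],[1.0,0.3126,-0.1771,0.008,0,0,0],[1.0,0.3126,-0.1771,0.008,0,0,0],[1.0,0.3126,-0.1771,0.008,0,0,0]]'
python3 steer.py '[[1.0,0,0,0,0,0,0],[1.0,0,0,0,0,0,0]]'
python3 - <<'E'
from h import *
c=optics.capture("wrist");w=cloud(c);blobs(w,.057,.072,500,(.35,.75,-.2,.08))
delta(.4207,-.0617,.05)
E
```

```text
time_s: 22.5
tcp_pos: [0.4162, -0.065, 0.2188]
ee_rot: [[-0.9, -0.436, -0.004], [-0.436, 0.9, -0.0], [0.004, 0.001, -1.0]]
wrist_force: [-0.2, 0.5, 0.6]
gripper_width: 1.0
gripper_force: 0.0
time_s: 22.7
tcp_pos: [0.4209, -0.062, 0.2198]
ee_rot: [[-0.898, -0.439, -0.0], [-0.439, 0.898, -0.0], [0.0, -0.0, -1.0]]
wrist_force: [0.5, 0.3, -0.7]
gripper_width: 1.001
gripper_force: 0.0
px [255. 183.] n 1804 circ [ 0.421  -0.0624  0.03  ] mean [ 0.4196 -0.0629  0.0662] zmed 0.0664
px [177. 218.] n 1082 circ [ 0.5125 -0.1289  0.0301] mean [ 0.5032 -0.1314  0.0656] zmed 0.0661
px [239. 279.] n 805 circ [ 0.5429 -0.0269  0.0297] mean [ 0.548  -0.024   0.0663] zmed 0.0664
shift [4.000e-04 1.000e-04 1.698e-01] yaw now 116.1
```

```bash
python3 steer.py '[[1.0,0,0,0.05,0,0,0],[1.0,0,0,0.1,0,0,0],[1.0,0,0,0.145,0,0,0],[1.0,0,0,0.162,0,0,0],[1.0,0,0,0.17,0,0,0],[1.0,0,0,0.17,0,0,0],[1.0,0,0,0.17,0,0,0],[0.5,0,0,0.17,0,0,0]]'
python3 steer.py '[[0.5,0,0,0,0,0,0],[0.5,0,0,0,0,0,0],[0.5,0,0,0,0,0,0],[0.5,0,0,0,0,0,0]]'
python3 steer.py '[[0.5,0,0,-0.03,0,0,0],[0.5,0,0,-0.08,0,0,0],[0.5,0,0,-0.12,0,0,0],[0.5,0,0,-0.12,0,0,0],[0.5,0,0,-0.12,0,0,0]]'
python3 - <<'E'
from h import *
delta(.434,.1765,.172)
c=optics.capture("top");q=cloud(c)
m=(np.hypot(q[...,0]-.434,q[...,1]-.1765)<.12)&(q[...,2]>.0575)&(q[...,2]<.068)
n,l,st,ce=cv2.connectedComponentsWithStats(m.astype(np.uint8));i=1+st[1:,4].argmax();p=q[l==i]
h=cv2.convexHull(p[:,:2].astype(np.float32));print(cv2.minEnclosingCircle(h),st[i,4])
E
```

```text
time_s: 23.55
tcp_pos: [0.4217, -0.0618, 0.0512]
ee_rot: [[-0.898, -0.44, 0.003], [-0.44, 0.898, 0.001], [-0.003, -0.001, -1.0]]
wrist_force: [0.7, -0.1, 0.1]
gripper_width: 0.965
gripper_force: 0.0
time_s: 23.95
tcp_pos: [0.4206, -0.0623, 0.0505]
ee_rot: [[-0.898, -0.439, 0.001], [-0.439, 0.898, 0.0], [-0.001, -0.0, -1.0]]
wrist_force: [-0.9, 1.0, 3.2]
gripper_width: 0.682
gripper_force: 30.0
time_s: 24.45
tcp_pos: [0.4204, -0.0621, 0.1706]
ee_rot: [[-0.899, -0.439, 0.002], [-0.439, 0.899, 0.001], [-0.002, 0.0, -1.0]]
wrist_force: [-0.8, 0.7, -1.8]
gripper_width: 0.681
gripper_force: 30.0
shift [-0.1169  0.2084 -0.0011] yaw now 116.0 
((0.4342774450778961, 0.1771744340658188), 0.09076747298240662) 956
```

```bash
python3 steer.py '[[0.5,-0.117,0.2085,0,0,0,0],[0.5,-0.117,0.2085,0,0,0,0],[0.5,-0.117,0.2085,0,0,0,0],[0.5,-0.117,0.2085,0,0,0,0],[0.5,-0.117,0.2085,0,0,0,0],[0.5,-0.117,0.2085,0,0,0,0],[0.5,-0.117,0.2085,0,0,0,0],[0.5,-0.117,0.2085,0,0,0,0]]'
python3 steer.py '[[0.5,0,0,0,0,0,0],[0.5,0,0,0,0,0,0]]'
python3 - <<'E'
from h import *
delta(.434,.1765,.0612)
for k in("wrist","scene"):
    c=optics.capture(k);q=cloud(c)
    d=np.hypot(q[...,0]-.434,q[...,1]-.1765)
    m=(d<.12)&(q[...,2]>.0575)&(q[...,2]<.07)
    n,l,st,ce=cv2.connectedComponentsWithStats(m.astype(np.uint8));i=1+st[1:,4].argmax();p=q[l==i]
    print(k,cv2.minEnclosingCircle(cv2.convexHull(p[:,:2].astype(np.float32))),st[i,4])
    z=q[(d<.05)&(q[...,2]<.06)][:,2];print("floor",np.median(z) if len(z) else None,len(z))
E
```

```text
time_s: 25.3
tcp_pos: [0.433, 0.1753, 0.1687]
ee_rot: [[-0.899, -0.439, -0.003], [-0.439, 0.899, -0.002], [0.003, -0.001, -1.0]]
wrist_force: [0.9, -0.2, -1.7]
gripper_width: 0.682
gripper_force: 30.0
time_s: 25.5
tcp_pos: [0.4338, 0.1754, 0.1699]
ee_rot: [[-0.899, -0.438, -0.0], [-0.438, 0.899, -0.0], [0.0, -0.0, -1.0]]
wrist_force: [0.4, -0.3, -0.6]
gripper_width: 0.676
gripper_force: 30.0
shift [-0.0007  0.0009  0.1087] yaw now 116.0 
wrist ((0.43392619490623474, 0.1750309020280838), 0.0910571813583374) 6030
floor 0.053755958218250244 3964
scene ((0.43513697385787964, 0.17742390930652618), 0.09185034036636353) 1559
floor 0.054086703619775106 1166
```

```bash
python3 steer.py '[[0.5,0,0.0005,0.05,0,0,0],[0.5,0,0.0005,0.085,0,0,0],[0.5,0,0.0005,0.1,0,0,0],[0.5,0,0.0005,0.106,0,0,0],[0.5,0,0.0005,0.109,0,0,0],[0.5,0,0.0005,0.109,0,0,0],[0.5,0,0.0005,0.109,0,0,0],[0.5,0,0.0005,0.109,0,0,0]]'
python3 steer.py '[[0.8,0,0,0,0,0,0],[0.8,0,0,0,0,0,0],[0.8,0,0,0,0,0,0],[0.8,0,0,-0.03,0,0,0],[0.8,0,0,-0.08,0,0,0],[1.0,0,0,-0.13,0,0,0],[1.0,0,0,-0.13,0,0,0],[1.0,0,0,-0.13,0,0,0]]'
python3 - <<'E'
from h import *
delta(.541,-.0272,.19)
c=optics.capture("wrist");w=cloud(c);blobs(w,.07,.085,300,(.35,.6,.08,.3))
E
```

```text
time_s: 26.4
tcp_pos: [0.4342, 0.1773, 0.062]
ee_rot: [[-0.898, -0.439, 0.002], [-0.439, 0.898, 0.001], [-0.002, 0.001, -1.0]]
wrist_force: [0.3, -0.6, -0.2]
gripper_width: 0.682
gripper_force: 30.0
time_s: 27.2
tcp_pos: [0.4339, 0.1773, 0.1922]
ee_rot: [[-0.898, -0.439, 0.002], [-0.439, 0.898, 0.003], [-0.003, 0.001, -1.0]]
wrist_force: [-0.7, -0.8, 0.0]
gripper_width: 0.963
gripper_force: 0.0
shift [-0.0064 -0.2308  0.0019] yaw now 116.0 
px [255. 191.] n 2250 circ [0.4339 0.1781 0.0301] mean [0.4326 0.1772 0.076 ] zmed 0.0761
```

```bash
python3 steer.py '[[1.0,-0.0064,-0.2308,0.002,0,0,0],[1.0,-0.0064,-0.2308,0.002,0,0,0],[1.0,-0.0064,-0.2308,0.002,0,0,0],[1.0,-0.0064,-0.2308,0.002,0,0,0],[1.0,-0.0064,-0.2308,0.002,0,0,0],[1.0,-0.0064,-0.2308,0.002,0,0,0],[1.0,-0.0064,-0.2308,0.002,0,0,0],[1.0,-0.0064,-0.2308,0.002,0,0,0]]'
python3 steer.py '[[1.0,0,0,0,0,0,0],[1.0,0,0,0,0,0,0]]'
python3 - <<'E'
from h import *
c=optics.capture("wrist");w=cloud(c);blobs(w,.057,.072,500,(.45,.75,-.2,.08))
delta(.541,-.0272,.05)
E
```

```text
time_s: 28.05
tcp_pos: [0.5399, -0.0271, 0.1878]
ee_rot: [[-0.898, -0.44, -0.003], [-0.44, 0.898, -0.0], [0.003, 0.001, -1.0]]
wrist_force: [0.2, -0.5, 0.0]
gripper_width: 1.001
gripper_force: 0.0
time_s: 28.25
tcp_pos: [0.5405, -0.0267, 0.1891]
ee_rot: [[-0.898, -0.441, -0.0], [-0.441, 0.898, 0.0], [-0.0, 0.0, -1.0]]
wrist_force: [-0.7, 0.1, -0.4]
gripper_width: 1.0
gripper_force: 0.0
px [179. 125.] n 2641 circ [ 0.5128 -0.1289  0.0301] mean [ 0.5118 -0.1282  0.0661] zmed 0.0663
px [254. 189.] n 2168 circ [ 0.5412 -0.0275  0.0301] mean [ 0.5397 -0.0282  0.0661] zmed 0.0664
px [157. 224.] n 1002 circ [ 0.6329 -0.1017  0.0297] mean [ 0.6257 -0.1108  0.0657] zmed 0.0661
shift [-1.000e-04 -6.000e-04  1.392e-01] yaw now 116.1
```

```bash
python3 steer.py '[[1.0,0,-0.0005,0.05,0,0,0],[1.0,0,-0.0005,0.1,0,0,0],[1.0,0,-0.0005,0.13,0,0,0],[1.0,0,-0.0005,0.139,0,0,0],[1.0,0,-0.0005,0.139,0,0,0],[1.0,0,-0.0005,0.139,0,0,0],[1.0,0,-0.0005,0.139,0,0,0],[0.5,0,-0.0005,0.139,0,0,0]]'
python3 steer.py '[[0.5,0,0,0,0,0,0],[0.5,0,0,0,0,0,0],[0.5,0,0,0,0,0,0],[0.5,0,0,0,0,0,0]]'
python3 steer.py '[[0.5,0,0,-0.03,0,0,0],[0.5,0,0,-0.08,0,0,0],[0.5,0,0,-0.13,0,0,0],[0.5,0,0,-0.13,0,0,0],[0.5,0,0,-0.13,0,0,0]]'
python3 - <<'E'
from h import *
delta(.434,.1775,.18)
c=optics.capture("top");q=cloud(c);blobs(q,.07,.085,150,(.35,.6,.08,.3))
E
```

```text
time_s: 29.1
tcp_pos: [0.5421, -0.0278, 0.0517]
ee_rot: [[-0.898, -0.439, 0.003], [-0.439, 0.898, 0.001], [-0.003, -0.001, -1.0]]
wrist_force: [-0.0, 0.4, -0.4]
gripper_width: 0.965
gripper_force: 0.0
time_s: 29.5
tcp_pos: [0.5411, -0.0281, 0.0502]
ee_rot: [[-0.898, -0.439, 0.0], [-0.439, 0.898, -0.0], [-0.0, -0.0, -1.0]]
wrist_force: [1.1, 1.1, 1.5]
gripper_width: 0.682
gripper_force: 30.0
time_s: 30.0
tcp_pos: [0.5413, -0.0278, 0.1811]
ee_rot: [[-0.899, -0.439, 0.003], [-0.439, 0.899, 0.001], [-0.003, 0.0, -1.0]]
wrist_force: [-0.2, -0.2, -1.5]
gripper_width: 0.684
gripper_force: 30.0
shift [0.0063 0.2316 0.0011] yaw now 116.0
```

```bash
python3 steer.py '[[0.5,0.006,0.2316,0,0,0,0],[0.5,0.006,0.2316,0,0,0,0],[0.5,0.006,0.2316,0,0,0,0],[0.5,0.006,0.2316,0,0,0,0],[0.5,0.006,0.2316,0,0,0,0],[0.5,0.006,0.2316,0,0,0,0],[0.5,0.006,0.2316,0,0,0,0],[0.5,0.006,0.2316,0,0,0,0]]'
python3 steer.py '[[0.5,0,0,0,0,0,0],[0.5,0,0,0,0,0,0]]'
python3 - <<'E'
from h import *
delta(.434,.1773,.083)
c=optics.capture("scene");q=cloud(c);blobs(q,.07,.085,50,(.35,.6,.08,.3))
E
```

```text
time_s: 30.85
tcp_pos: [0.4336, 0.1764, 0.1789]
ee_rot: [[-0.899, -0.439, -0.002], [-0.439, 0.899, -0.002], [0.003, -0.001, -1.0]]
wrist_force: [-0.6, -1.1, -1.5]
gripper_width: 0.683
gripper_force: 30.0
time_s: 31.05
tcp_pos: [0.4342, 0.1764, 0.1797]
ee_rot: [[-0.899, -0.438, -0.001], [-0.438, 0.899, -0.001], [0.001, -0.0, -1.0]]
wrist_force: [0.6, 0.1, -0.8]
gripper_width: 0.68
gripper_force: 30.0
shift [-0.0003  0.0009  0.0967] yaw now 116.0 
px [233. 209.] n 163 circ [0.5491 0.1167 0.0301] mean [0.5362 0.1285 0.0779] zmed 0.0781
px [177. 221.] n 170 circ [0.5993 0.2354 0.0346] mean [0.5884 0.2429 0.0783] zmed 0.0778
px [251. 239.] n 460 circ [0.4335 0.1806 0.0298] mean [0.4309 0.1834 0.0759] zmed 0.0764
px [189. 249.] n 126 circ [0.5027 0.281  0.0202] mean [0.4941 0.2867 0.0774] zmed 0.0776
```

```bash
python3 steer.py '[[0.5,0,0.0005,0.05,0,0,0],[0.5,0,0.0005,0.08,0,0,0],[0.5,0,0.0005,0.092,0,0,0],[0.5,0,0.0005,0.0965,0,0,0],[0.5,0,0.0005,0.0965,0,0,0],[0.5,0,0.0005,0.0965,0,0,0],[0.5,0,0.0005,0.0965,0,0,0],[0.5,0,0.0005,0.0965,0,0,0]]'
python3 steer.py '[[0.8,0,0,0,0,0,0],[0.8,0,0,0,0,0,0],[0.8,0,0,0,0,0,0],[0.8,0,0,-0.03,0,0,0],[0.8,0,0,-0.08,0,0,0],[1.0,0,0,-0.12,0,0,0],[1.0,0,0,-0.12,0,0,0],[1.0,0,0,-0.12,0,0,0]]'
python3 - <<'E'
from h import *
delta(.5125,-.128,.2)
c=optics.capture("wrist");w=cloud(c);blobs(w,.092,.107,300,(.35,.6,.08,.3))
E
```

```text
time_s: 31.9
tcp_pos: [0.4341, 0.1782, 0.0843]
ee_rot: [[-0.898, -0.439, 0.001], [-0.439, 0.898, 0.001], [-0.002, 0.001, -1.0]]
wrist_force: [0.2, -1.0, -0.8]
gripper_width: 0.679
gripper_force: 30.0
time_s: 32.7
tcp_pos: [0.4337, 0.1781, 0.2043]
ee_rot: [[-0.898, -0.439, 0.001], [-0.439, 0.898, 0.002], [-0.002, 0.001, -1.0]]
wrist_force: [-0.9, 0.6, -0.3]
gripper_width: 0.959
gripper_force: 0.0
shift [ 0.0636 -0.3096  0.0038] yaw now 116.0 
px [255. 193.] n 2401 circ [0.4341 0.1789 0.0302] mean [0.4327 0.1782 0.098 ] zmed 0.0982
px [304. 280.] n 321 circ [0.5063 0.2757 0.023 ] mean [0.4996 0.2726 0.1004] zmed 0.1025
```

```bash
python3 steer.py '[[1.0,0.0636,-0.3096,0.004,0,0,0],[1.0,0.0636,-0.3096,0.004,0,0,0],[1.0,0.0636,-0.3096,0.004,0,0,0],[1.0,0.0636,-0.3096,0.004,0,0,0],[1.0,0.0636,-0.3096,0.004,0,0,0],[1.0,0.0636,-0.3096,0.004,0,0,0],[1.0,0.0636,-0.3096,0.004,0,0,0],[1.0,0.0636,-0.3096,0.004,0,0,0]]'
python3 steer.py '[[1.0,0,0,0,0,0,0],[1.0,0,0,0,0,0,0]]'
python3 - <<'E'
from h import *
c=optics.capture("wrist");w=cloud(c);blobs(w,.057,.072,500,(.45,.75,-.2,.08))
delta(.5127,-.1285,.05)
E
```

```text
time_s: 33.55
tcp_pos: [0.5117, -0.1305, 0.1969]
ee_rot: [[-0.9, -0.435, -0.005], [-0.435, 0.9, -0.0], [0.005, 0.002, -1.0]]
wrist_force: [-0.4, 0.7, 0.1]
gripper_width: 0.995
gripper_force: 0.0
time_s: 33.75
tcp_pos: [0.512, -0.1273, 0.1987]
ee_rot: [[-0.898, -0.44, -0.002], [-0.44, 0.898, 0.0], [0.002, 0.001, -1.0]]
wrist_force: [-0.3, -0.6, 0.7]
gripper_width: 1.001
gripper_force: 0.0
px [253. 188.] n 2043 circ [ 0.5131 -0.1292  0.0302] mean [ 0.5116 -0.1297  0.0661] zmed 0.0664
px [231. 283.] n 1163 circ [ 0.6344 -0.1004  0.0299] mean [ 0.6349 -0.1005  0.0663] zmed 0.0664
shift [-0.     -0.0015  0.1491] yaw now 116.2
```

```bash
python3 steer.py '[[1.0,0,-0.001,0.05,0,0,0],[1.0,0,-0.001,0.1,0,0,0],[1.0,0,-0.001,0.135,0,0,0],[1.0,0,-0.001,0.149,0,0,0],[1.0,0,-0.001,0.149,0,0,0],[1.0,0,-0.001,0.149,0,0,0],[1.0,0,-0.001,0.149,0,0,0],[0.5,0,-0.001,0.149,0,0,0]]'
python3 steer.py '[[0.5,0,0,0,0,0,0],[0.5,0,0,0,0,0,0],[0.5,0,0,0,0,0,0],[0.5,0,0,0,0,0,0]]'
python3 steer.py '[[0.5,0,0,-0.03,0,0,0],[0.5,0,0,-0.08,0,0,0],[0.5,0,0,-0.13,0,0,0],[0.5,0,0,-0.15,0,0,0],[0.5,0,0,-0.15,0,0,0]]'
python3 - <<'E'
from h import *
delta(.434,.1768,.2)
c=optics.capture("scene");q=cloud(c);blobs(q,.092,.107,50,(.35,.6,.08,.3))
E
```

```text
time_s: 34.6
tcp_pos: [0.514, -0.1289, 0.052]
ee_rot: [[-0.898, -0.44, 0.003], [-0.44, 0.898, 0.0], [-0.003, -0.001, -1.0]]
wrist_force: [-0.6, 0.3, 0.8]
gripper_width: 0.967
gripper_force: 0.0
time_s: 35.0
tcp_pos: [0.5131, -0.1292, 0.0508]
ee_rot: [[-0.898, -0.439, 0.0], [-0.439, 0.898, -0.0], [-0.0, -0.0, -1.0]]
wrist_force: [-0.8, 0.3, 1.8]
gripper_width: 0.681
gripper_force: 30.0
time_s: 35.5
tcp_pos: [0.515, -0.1293, 0.2045]
ee_rot: [[-0.898, -0.44, 0.008], [-0.44, 0.898, -0.0], [-0.007, -0.004, -1.0]]
wrist_force: [0.1, 0.3, -0.1]
gripper_width: 0.683
gripper_force: 30.0
shift [-0.0617  0.3106  0.0038] yaw now 116.1 
px [232. 198.] n 245 circ [0.5512 0.1175 0.0265] mean [0.5469 0.12   0.0992] zmed 0.0995
px [176. 214.] n 160 circ [0.5976 0.2381 0.0341] mean [0.5884 0.2434 0.097 ] zmed 0.0964
px [250. 230.] n 464 circ [0.4343 0.1812 0.03  ] mean [0.4307 0.1845 0.0979] zmed 0.0984
px [188. 235.] n 270 circ [0.5071 0.2777 0.0235] mean [0.5067 0.2773 0.099 ] zmed 0.0991
```

```bash
python3 steer.py '[[0.5,-0.0617,0.3106,0,0,0,0],[0.5,-0.0617,0.3106,0,0,0,0],[0.5,-0.0617,0.3106,0,0,0,0],[0.5,-0.0617,0.3106,0,0,0,0],[0.5,-0.0617,0.3106,0,0,0,0],[0.5,-0.0617,0.3106,0,0,0,0],[0.5,-0.0617,0.3106,0,0,0,0],[0.5,-0.0617,0.3106,0,0,0,0]]'
python3 steer.py '[[0.5,0,0,0,0,0,0],[0.5,0,0,0,0,0,0],[0.5,0,0,0,0,0,0]]'
python3 - <<'E'
from h import *
delta(.434,.177,.1052)
E
```

```text
time_s: 36.35
tcp_pos: [0.4305, 0.1785, 0.1986]
ee_rot: [[-0.897, -0.443, -0.003], [-0.443, 0.897, -0.002], [0.004, -0.0, -1.0]]
wrist_force: [0.7, -0.6, -0.8]
gripper_width: 0.681
gripper_force: 30.0
time_s: 36.65
tcp_pos: [0.432, 0.1758, 0.2]
ee_rot: [[-0.899, -0.438, -0.001], [-0.438, 0.899, -0.001], [0.001, -0.0, -1.0]]
wrist_force: [0.5, -0.6, -0.6]
gripper_width: 0.685
gripper_force: 30.0
shift [-0.0024  0.0002  0.0948] yaw now 115.9
```

```bash
python3 steer.py '[[0.5,-0.002,0,0.05,0,0,0],[0.5,-0.002,0,0.08,0,0,0],[0.5,-0.002,0,0.09,0,0,0],[0.5,-0.002,0,0.095,0,0,0],[0.5,-0.002,0,0.095,0,0,0],[0.5,-0.002,0,0.095,0,0,0],[0.5,-0.002,0,0.095,0,0,0],[0.5,-0.002,0,0.095,0,0,0]]'
python3 steer.py '[[0.8,0,0,0,0,0,0],[0.8,0,0,0,0,0,0],[0.8,0,0,0,0,0,0],[0.8,0,0,-0.03,0,0,0],[0.8,0,0,-0.08,0,0,0],[1.0,0,0,-0.11,0,0,0],[1.0,0,0,-0.11,0,0,0],[1.0,0,0,-0.11,0,0,0]]'
python3 - <<'E'
from h import *
delta(.6338,-.0995,.21)
c=optics.capture("wrist");w=cloud(c);blobs(w,.114,.128,300,(.35,.6,.08,.3))
E
```

```text
time_s: 37.45
tcp_pos: [0.4343, 0.1783, 0.1065]
ee_rot: [[-0.898, -0.439, 0.002], [-0.439, 0.898, 0.001], [-0.002, 0.001, -1.0]]
wrist_force: [0.1, 0.2, -1.3]
gripper_width: 0.684
gripper_force: 30.0
time_s: 38.25
tcp_pos: [0.4337, 0.178, 0.2159]
ee_rot: [[-0.898, -0.439, 0.001], [-0.439, 0.898, 0.001], [-0.001, 0.001, -1.0]]
wrist_force: [-0.5, 0.7, -0.5]
gripper_width: 0.966
gripper_force: 0.0
shift [-0.058  -0.3372  0.0057] yaw now 116.0 
px [255. 196.] n 2574 circ [0.4338 0.1787 0.0301] mean [0.4324 0.178  0.12  ] zmed 0.1202
```

```bash
python3 steer.py '[[1.0,-0.058,-0.3372,0.004,0,0,0],[1.0,-0.058,-0.3372,0.004,0,0,0],[1.0,-0.058,-0.3372,0.004,0,0,0],[1.0,-0.058,-0.3372,0.004,0,0,0],[1.0,-0.058,-0.3372,0.004,0,0,0],[1.0,-0.058,-0.3372,0.004,0,0,0],[1.0,-0.058,-0.3372,0.004,0,0,0],[1.0,-0.058,-0.3372,0.004,0,0,0]]'
python3 steer.py '[[1.0,0,0,0,0,0,0],[1.0,0,0,0,0,0,0]]'
python3 - <<'E'
from h import *
c=optics.capture("wrist");w=cloud(c);blobs(w,.057,.072,500,(.45,.75,-.2,.08))
delta(.6338,-.0995,.05)
E
```

```text
time_s: 39.1
tcp_pos: [0.635, -0.1036, 0.2075]
ee_rot: [[-0.901, -0.434, -0.005], [-0.434, 0.901, -0.001], [0.005, 0.001, -1.0]]
wrist_force: [-0.9, 0.0, -0.4]
gripper_width: 1.0
gripper_force: 0.0
time_s: 39.3
tcp_pos: [0.6331, -0.0989, 0.2103]
ee_rot: [[-0.898, -0.44, -0.003], [-0.44, 0.898, 0.0], [0.002, 0.001, -1.0]]
wrist_force: [0.4, 0.1, 1.2]
gripper_width: 1.001
gripper_force: 0.0
px [253. 186.] n 1899 circ [ 0.6345 -0.1005  0.0301] mean [ 0.6332 -0.1011  0.0662] zmed 0.0664
shift [-0.0004 -0.0012  0.1609] yaw now 116.1
```

```bash
python3 steer.py '[[1.0,0,-0.001,0.05,0,0,0],[1.0,0,-0.001,0.1,0,0,0],[1.0,0,-0.001,0.14,0,0,0],[1.0,0,-0.001,0.155,0,0,0],[1.0,0,-0.001,0.16,0,0,0],[1.0,0,-0.001,0.16,0,0,0],[1.0,0,-0.001,0.16,0,0,0],[0.5,0,-0.001,0.16,0,0,0]]'
python3 steer.py '[[0.5,0,0,0,0,0,0],[0.5,0,0,0,0,0,0],[0.5,0,0,0,0,0,0],[0.5,0,0,0,0,0,0]]'
python3 steer.py '[[0.5,0,0,-0.03,0,0,0],[0.5,0,0,-0.08,0,0,0],[0.5,0,0,-0.13,0,0,0],[0.5,0,0,-0.17,0,0,0],[0.5,0,0,-0.17,0,0,0],[0.5,0,0,-0.17,0,0,0]]'
python3 - <<'E'
from h import *
delta(.434,.1768,.22)
c=optics.capture("scene");q=cloud(c);blobs(q,.114,.128,50,(.35,.6,.08,.3))
E
```

```text
time_s: 40.15
tcp_pos: [0.6355, -0.1002, 0.0535]
ee_rot: [[-0.898, -0.44, 0.003], [-0.44, 0.898, 0.0], [-0.003, -0.001, -1.0]]
wrist_force: [-0.6, -0.2, 1.1]
gripper_width: 0.962
gripper_force: 0.0
time_s: 40.55
tcp_pos: [0.6346, -0.1005, 0.0519]
ee_rot: [[-0.898, -0.439, 0.0], [-0.439, 0.898, -0.0], [-0.0, -0.0, -1.0]]
wrist_force: [-0.3, 0.2, 1.2]
gripper_width: 0.679
gripper_force: 30.0
time_s: 41.15
tcp_pos: [0.6345, -0.1003, 0.2225]
ee_rot: [[-0.898, -0.439, 0.002], [-0.439, 0.898, 0.001], [-0.002, -0.0, -1.0]]
wrist_force: [0.8, 0.5, -1.0]
gripper_width: 0.681
gripper_force: 30.0
shift [0.0585 0.337  0.0023] yaw now 116.0 
px [175. 204.] n 173 circ [0.5987 0.2357 0.0312] mean [0.5899 0.2419 0.1208] zmed 0.1207
px [250. 221.] n 461 circ [0.4333 0.1811 0.0299] mean [0.43   0.1848 0.1198] zmed 0.1204
```

```bash
python3 steer.py '[[0.5,0.0585,0.337,0,0,0,0],[0.5,0.0585,0.337,0,0,0,0],[0.5,0.0585,0.337,0,0,0,0],[0.5,0.0585,0.337,0,0,0,0],[0.5,0.0585,0.337,0,0,0,0],[0.5,0.0585,0.337,0,0,0,0],[0.5,0.0585,0.337,0,0,0,0],[0.5,0.0585,0.337,0,0,0,0]]'
python3 steer.py '[[0.5,0,0,0,0,0,0],[0.5,0,0,0,0,0,0],[0.5,0,0,0,0,0,0]]'
python3 - <<'E'
from h import *
delta(.434,.177,.1282)
E
```

```text
time_s: 42.0
tcp_pos: [0.4308, 0.1789, 0.22]
ee_rot: [[-0.896, -0.445, -0.003], [-0.445, 0.896, -0.001], [0.003, 0.0, -1.0]]
wrist_force: [1.0, -0.6, -1.5]
gripper_width: 0.682
gripper_force: 30.0
time_s: 42.3
tcp_pos: [0.4342, 0.1755, 0.2209]
ee_rot: [[-0.899, -0.437, -0.001], [-0.437, 0.899, -0.001], [0.001, -0.0, -1.0]]
wrist_force: [0.0, -0.2, -0.9]
gripper_width: 0.681
gripper_force: 30.0
shift [-0.0006  0.0015  0.0927] yaw now 115.9
```

```bash
python3 steer.py '[[0.5,0,0.001,0.05,0,0,0],[0.5,0,0.001,0.08,0,0,0],[0.5,0,0.001,0.088,0,0,0],[0.5,0,0.001,0.0928,0,0,0],[0.5,0,0.001,0.0928,0,0,0],[0.5,0,0.001,0.0928,0,0,0],[0.5,0,0.001,0.0928,0,0,0],[0.5,0,0.001,0.0928,0,0,0]]'
python3 steer.py '[[0.8,0,0,0,0,0,0],[0.8,0,0,0,0,0,0],[0.8,0,0,0,0,0,0],[0.8,0,0,-0.03,0,0,0],[0.8,0,0,-0.08,0,0,0],[1.0,0,0,-0.12,0,0,0],[1.0,0,0,-0.12,0,0,0],[1.0,0,0,-0.12,0,0,0]]'
python3 - <<'E'
from h import *
c=optics.capture("wrist");w=cloud(c);blobs(w,.136,.15,300,(.35,.6,.08,.3))
E
python3 steer.py '[[1.0,0,-0.25,0,0,0,0],[1.0,0,-0.25,0,0,0,0],[1.0,0,-0.25,0,0,0,0],[1.0,0,-0.25,0,0,0,0],[1.0,0,-0.25,0,0,0,0],[1.0,0,-0.25,0,0,0,0],[1.0,0,-0.25,0,0,0,0]]'
python3 - <<'E'
from h import *
for k in("top","scene"):
    c=optics.capture(k);cv2.imwrite(f"pics/{k}9.png",c["pixels"][:,:,::-1]);q=cloud(c)
    print(k);blobs(q,.136,.165,50,(.35,.7,.08,.32));blobs(q,.057,.067,800,(.3,.52,.06,.3))
E
```

```text
time_s: 43.1
tcp_pos: [0.4339, 0.1779, 0.1297]
ee_rot: [[-0.898, -0.439, 0.002], [-0.439, 0.898, 0.001], [-0.002, 0.001, -1.0]]
wrist_force: [-0.6, -0.3, -0.9]
gripper_width: 0.686
gripper_force: 30.0
time_s: 43.9
tcp_pos: [0.4334, 0.1777, 0.2494]
ee_rot: [[-0.898, -0.439, 0.001], [-0.439, 0.898, 0.002], [-0.002, 0.001, -1.0]]
wrist_force: [0.0, -1.3, -1.3]
gripper_width: 0.964
gripper_force: 0.0
px [255. 193.] n 2384 circ [0.4335 0.1784 0.0302] mean [0.432  0.1776 0.142 ] zmed 0.1422
time_s: 44.65
tcp_pos: [0.5424, -0.0483, 0.2462]
ee_rot: [[-0.9, -0.437, -0.005], [-0.437, 0.9, -0.0], [0.005, 0.002, -1.0]]
wrist_force: [-1.0, 0.2, -0.3]
gripper_width: 1.0
gripper_force: 0.0
top
px [186. 217.] n 192 circ [0.4317 0.1888 0.0276] mean [0.4307 0.1953 0.1426] zmed 0.1424
scene
px [166. 188.] n 540 circ [0.62   0.2387 0.0327] mean [0.6123 0.2432 0.1492] zmed 0.152
px [251. 211.] n 459 circ [0.4328 0.1809 0.0299] mean [0.4297 0.1841 0.1419] zmed 0.1424
px [253. 248.] n 1407 circ [0.4334 0.1759 0.0915] mean [0.4238 0.1865 0.0605] zmed 0.0605
```

View pics/scene9.png

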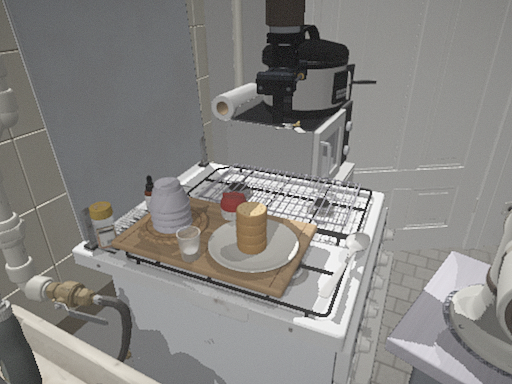

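View pics/top9.png

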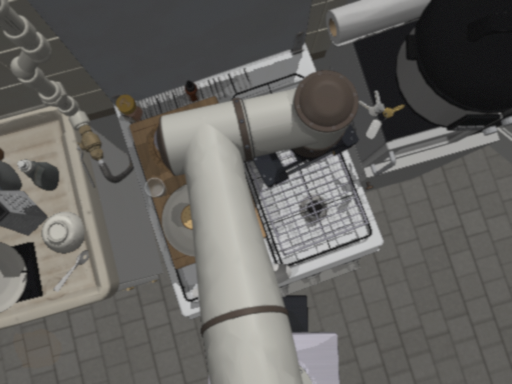

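The scene view shows the four rounds in a straight pile at (252,228), mid-plate. The four moulds are nested upright at (170,205), with the timer and glass where they were. The top view shows the rack empty and the arm clear of the work, so I'll hand in.

```bash
python3 steer.py '[[1.0,0,0,0,0,0,0],[1.0,0,0,0,0,0,0],[1.0,0,0,0,0,0,0]]'; python3 -c "
from station import r, optics, status, finish_job
print(finish_job())"
```

```text
time_s: 45.05
tcp_pos: [0.5431, -0.0462, 0.249]
ee_rot: [[-0.898, -0.441, 0.0], [-0.441, 0.898, 0.0], [-0.001, -0.0, -1.0]]
wrist_force: [-0.4, 0.2, -0.1]
gripper_width: 0.996
gripper_force: 0.0
the job is handed in; nothing more can be done
None
```

I handed the job in at 45 s: all four moulds that were there are nested upside down on the trivet, all four shortbread rounds are stacked about 2–3 mm from the centre of the plate, and the timer and glass were not moved; no verdict came back.

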